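Drive the last proud dowel flush on the indexing fixture

ROBOT

A 6-joint arm with a two-finger parallel gripper is mounted at the origin on a cart in front of the work surface, level with it; the furniture and walls round the work are solid. World frame = base frame: x ahead of the robot, y to its left, z up, the work surface at z = 0. Lengths are in m, angles in degrees, forces in N, time in s.
With the tool pointing down it reaches from about 0.4 to 0.825 m from the base axis. Payload 7 kg.
Tool frame: the origin (TCP) lies between the finger pads; the fingertips stand 22 mm ahead of it and the grasp point (between the pads) lies 3 mm ahead of it; z points along the fingers, y is the line along which they close (so a half turn about z gives the same grasp; the last joint's range is limited). The gripper opens to 88 mm and grips with 3 to 60 N. Pads are 19 mm wide; open, the fingers measure 130 mm over their backs; the gripper's body (78 mm by 193 mm) begins 47 mm behind the grasp point.
Start: joints at [-58.551, 20.546, 0.682, 0, -70.136, -16.507], TCP at [0.174, -0.652, 0.249] pointing down, gripper open.
Joint ranges: [-176.03, 176.03], [-82.01, 121.73], [-58.28, 71.71], [-173.87, 95.51], [-174.79, -0.11], [-173.66, 173.66]. Speed limits (degrees/s): [136.94, 136.94, 172.46, 180, 180, 180].

INTERFACE

Orientations are given as [roll, pitch, yaw] about the fixed x, y, z axes, in that order (R = Rz(yaw) Ry(pitch) Rx(roll)).
In Python, from plant import r, vision gives the robot as it stands.
- The arm moves only by the shell command python3 -m pendant 'ROWS' [FORCE]. ROWS is JSON, a list that holds one entry, the list of rows, each a list of 7 numbers: the shift along the tool's x, y, z scaled (see below), then the turn, a rotation vector about the tool's x, y, z scaled (see below), then the opening, from -1 (shut) to 1 (fully open). In form: [[[x, y, z, wx, wy, wz, fingers], ...]]. A call has exactly 8 rows; each row shifts and turns the commanded pose from where the row before left it, along the tool's axes as they then stand; what a row does not reach is not made up. The controller multiplies each number of a shift by 20 mm and each number of a turn by 4 degrees. A row lasts 1/10 s, in which the tool goes at most 50 mm and 8.59 degrees, less where a joint would pass 70% of its speed; a pose out of reach is approached as far as the arm can. A call with a number of a shift or a turn outside -1 to 1 is refused whole. A call with a gripper value outside its range is refused whole. The fingers move at their own pace and stop on an object; FORCE is the grip in N (left out, the last holds). Time passes only in rows, so rows that do not move let the fingers close, or fill a call up. It gives the time, the measured TCP pose, the force, the opening and the grip force at its end, in the units of the state.
- r.get_state(): the state, without advancing time (a new reading comes with each control period).
- vision.capture(name): name is "scene" or "top" or "wrist"; returns a dict with "frame" (480x640x3 uint8, blue, green, red), "depth" (480x640 float32, m along the optical axis (not along the pixel's ray), 0 where there is no reading), "camera_matrix" (3x3 intrinsics, pixels), "extrinsics" (4x4, takes a point from world to camera coordinates); the wrist camera has in their place "hand_eye" (4x4, takes a point from camera to tool coordinates, whose origin is the TCP and whose axes are the flange's). Camera axes: x right, y up, looking along -z (the intrinsics and any distortion apply to the point x, -y, -z); pixel columns grow to the right and rows downward; lengths in m; the calibration is good to about 2 mm. A picture is of the moment at which its call begins: read the wrist's pose just before it.
- r.close_job(): hands the job in; it is judged then, once.
The state is a dict: "time_s": time; "joints": joint angles; "qd": joint speeds; "joint_torque": joint torques, N m; "tcp_pos": TCP position; "eef_rot": TCP orientation; "contact_force": force on the tool from outside, world axes, zero at the start; "moment": the same for the moment, N m; "gripper_width": finger opening in m; "gripper_force": force on a finger pad.
Only numpy, scipy, OpenCV 4.12 (cv2) and the standard library are available. Lean on these libraries where they do the work, as an engineer would, in place of code of your own. Each camera call takes 0.05 s, during which the arm holds its last target. There are 200 camera calls.

TASK

On the blue indexing fixture one brass dowel of the coupling flange still stands proud. Turn the table by its red knob until that dowel has clicked in squarely under the sprung driver, then take the hammer and strike the driver's head with brisk, square blows until the dowel is fully home; the driver may be pushed down by the hammer's face only, never by the gripper. Finally lay the hammer back in its wooden cradle just as it lay, and leave the other things on the bench where they are.

Things in the scene. Friction and masses are not known exactly. Their poses are not given: they have to be found in the camera images.
- drift_fixture: fixed blue cast fixture, about 250 x 216 mm, 164 high. Origin on the bench under the turntable's vertical spindle; z up; x runs from the spindle to the C-frame column at the back (100 to 138 mm out; its arm's top is at z 122, screw heads to 130). The sprung driver stands on this x axis, 40 mm out. Base radius 108 mm, 14 thick; turntable radius 92 mm, top at z 45.
- turntable (a joint): angle of the indexing table about its spindle, rad, positive anticlockwise from above; at 0 the proud dowel is exactly under the driver. A sprung shoe on a hexagonal cam clicks it in place every 1.047 rad (60 degrees), pulling in from about 0.25 rad either side. Turns between -2.45 and 0.4, starts negative, needs 4 to 10 N at the knob.
- knob_grip (a point): middle of the red upright round knob on the turntable, at the height to take it (z 94). Grip 26 mm in diameter, z 73 to 114, on a 13 mm stem, axis 78 mm from the spindle. At table angle t it stands t + 240 degrees anticlockwise from the fixture's x axis: front left or front at the start, front right at 0.
- dowel (a joint): how far the proud brass dowel (13 mm in diameter) has gone down, m: 0 = stands 14 mm proud of the flange, 0.014 = flush. It stays where it has been driven (about 4 N of friction) and can be reached only through the driver.
- dowel_top (a point): centre of the dowel's top face; 40 mm from the spindle; flange face at z 64. The five other dowels of the flange are already flush.
- driver (a joint): how far the steel driver is pushed down against its return spring, m: 0 = up, 0.018 = bottom, where its tip meets the flange face. Its tip meets the proud dowel after 4 mm or more. It springs back by itself.
- driver_top (a point): centre of the flat top of the driver's round steel head, 37 mm in diameter; z 164 when up, 146 when fully down. Head 14 mm thick, its spring below it.
- hammer: hammer, wooden shaft, steel head, 300 mm long, 0.4 kg. Origin at mid length on the side of the shaft. Its y axis runs along the shaft from head (y = -137 mm) to handle end (y = +150); its x axis runs along the head, out of the round striking face, and points straight down as it lies in the cradle.
- hammer_grip (a point): point on the shaft's axis 62 mm from the head's centre, where the shaft is 25 mm wide across: a good place to grip it from above, across the shaft. The shaft widens to 29 mm towards the handle; the balance point is 56 mm further towards the handle.
- hammer_face (a point): centre of the round flat striking face, 27 mm in diameter; 53 mm below the shaft's axis when the hammer is held with the face down. The other end of the head reaches 37 mm above the shaft's axis.
- hammer_rest: fixed wooden cradle, board 86 x 310 x 10 mm; origin under its middle, y along it towards the end that takes the head. Head slot at y = +137 mm: 36 mm wide, cheeks 40 mm high with flared tops (to z 50), 46 mm along y, open at both ends. Fork at y = -105 mm: 40 mm wide, carries the handle at z 56, prongs to z 74.
- rest_seat (a point): centre of the black pad in the head slot, z 17, where the centre of the hammer's face stands when it lies in the cradle.
- pliers: red-handled pliers, bystander, 58 x 180 x 12 mm; origin at the centre of the underside
- parts_tin: round rusty tin, bystander, 67 mm across, 50 high; origin at the centre of the underside
- tee_fitting: rusty pipe tee, bystander, 53 x 80 x 32 mm; origin at the centre of the underside
- capacitor: grey can capacitor, bystander, 35 mm across, 73 high; origin at the centre of the underside
- relay_a: cream and black relay, bystander, 55 x 45 x 60 mm; origin at the centre of the underside

How it is judged (in metres and radians):
On the way, in this order (a step that is already met when the one before it is completed fails the run):
1. the table rests in its detent with the proud dowel under the driver (within 0.05 rad) (value of joint turntable between -0.05 and 0.05 rad and velocity of joint turntable between -0.1 and 0.1 rad/s), for 0.3 s.
2. a blow of the hammer's face drives the driver down at more than 5 cm/s (value of joint driver above 0.003 m and velocity of joint driver above 0.05 m/s and distance between hammer_face and driver_top below 0.025 m).
At the end, for the whole second after the job is handed in: Dowel within 1.5 mm of flush; table in its detent with that dowel under the driver (0.05 rad); driver up again (3 mm); hammer still in its cradle, face down on the pad (15 mm from its centre, 0.19 rad from straight down), handle in the fork (0.1 rad along the cradle) (value of joint dowel above 0.0125 m and value of joint turntable between -0.05 and 0.05 rad and value of joint driver below 0.003 m and distance between hammer_face and rest_seat below 0.015 m and angle between the y axis of hammer and the y axis of hammer_rest, either way round below 0.1 rad and angle between hammer's own x axis and vertical above 2.95 rad and linear speed of hammer below 0.03 m/s); the robot touches nothing.
It fails at once if the driver is pushed down by anything but the hammer's face (value of joint driver above 0.003 m and distance between hammer_face and driver_top above 0.04 m).
It fails at once if a bystander is moved by more than 3 cm (distance of any of pliers, parts_tin, tee_fitting, capacitor, relay_a from where it was at the start of the episode above 0.03 m).
It also fails if it takes over 72 s, if anything falls off the work surface, if the arm or the gripper's body presses on something with over 40 N, if the wrist force passes 120 N, or if a joint passes its speed limit or range.

## Working session

There is one attempt and no reset: what is moved stays moved. The work goes in short steps, Python scripts to look and compute and a shell command to move; the robot and the scene stay as the last step left them, time stands still between calls to the robot, and variables do not carry over. Pictures are saved under pics/ and viewed, at most 10 in all, crops included, and the job is handed in when it is done.

```bash
ls; mkdir -p pics; python3 - <<'E'
from plant import r, vision
import cv2,numpy as np
print(r.get_state())
for n in("scene","top"):
    c=vision.capture(n); cv2.imwrite(f"pics/{n}0.png",c["frame"]); np.savez(f"{n}0.npz",**c); print(n,c["camera_matrix"],c["extrinsics"],[k for k in c])
E
```

```text
pics
{'time_s': 0.0, 'joints': array([-5.85512606e+01,  2.05900030e+01,  6.32150953e-01, -2.13922811e-02,
       -7.01347259e+01, -1.65069596e+01]), 'qd': array([-0.04833685,  0.0072777 , -0.06597835, -0.12822466, -0.0269543 ,
       -0.02161518]), 'joint_torque': array([-9.02587344e-04, -5.82722139e+01,  2.93054849e+01,  6.99767634e+00,
        6.89112276e-03, -1.49005054e-04]), 'tcp_pos': array([ 0.17390165, -0.65173199,  0.24762249]), 'eef_rot': array([ 1.79905523e+02, -7.02589395e-03, -1.65065500e+02]), 'contact_force': array([ 0.44110799, -0.90441874, -0.07136311]), 'moment': array([-0.00206038, -0.00550535,  0.0237084 ]), 'gripper_force': 0.0, 'gripper_width': 0.08753766756671506}
scene [[545.13688978   0.         308.25032769]
 [  0.         545.13688978 244.32803823]
 [  0.           0.           1.        ]] [[-0.68902142 -0.72436962  0.02319788  0.41736319]
 [ 0.36143134 -0.31569769  0.87732682 -0.27987025]
 [-0.62818538  0.61288141  0.47933235 -1.23795151]
 [ 0.          0.          0.          1.        ]] ['frame', 'depth', 'camera_matrix', 'extrinsics']
top [[443.48489757   0.         318.91116112]
 [  0.         443.48489757 238.03883199]
 [  0.           0.           1.        ]] [[ 0.06318316 -0.99800009 -0.00192643  0.0362232 ]
 [ 0.97153954  0.06106617  0.22887081 -0.57193812]
 [-0.22829545 -0.01633238  0.9734549  -1.20092526]
 [ 0.          0.          0.          1.        ]] ['frame', 'depth', 'camera_matrix', 'extrinsics']
```

View pics/top0.png

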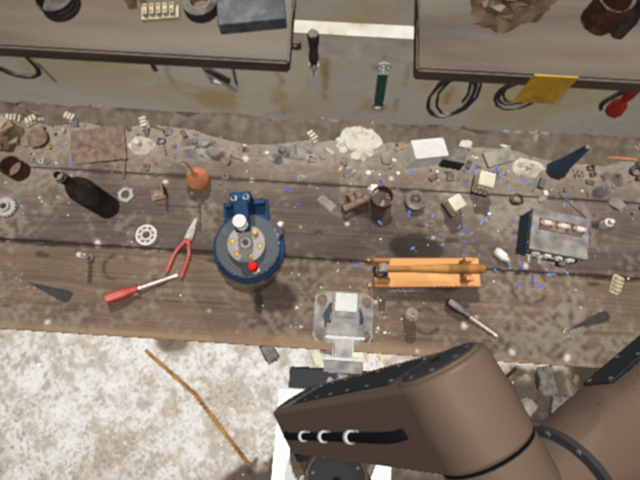

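View pics/scene0.png

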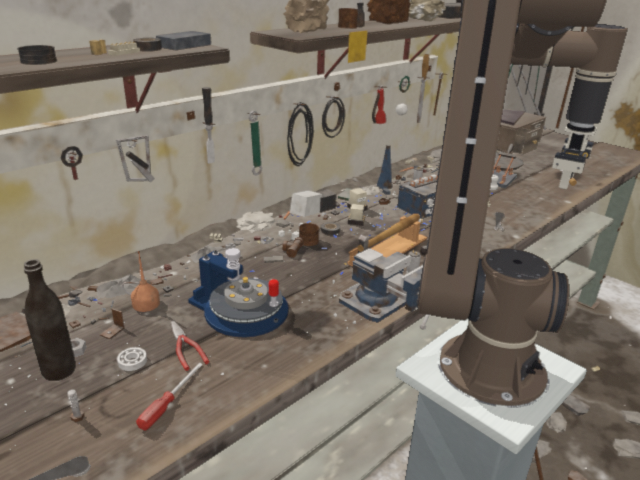

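The top view shows the knob (253,267), driver head (239,221), spindle about (246,243), hammer head about (380,270), and handle end (487,267). In the scene view the knob is at (273,290), the driver head at (233,258), and the cradle is partly hidden at about (390,240).

```bash
cat > h.py <<'E'
import numpy as np, cv2
from scipy.spatial.transform import Rotation as R
def cloud(c, T=None):
    """world points HxWx3; T = camera->world if given"""
    K=c["camera_matrix"]; d=np.asarray(c["depth"],float); v,u=np.mgrid[:480,:640]
    p=np.stack([(u-K[0,2])/K[0,0]*d,-(v-K[1,2])/K[1,1]*d,-d],-1)
    if T is None: T=np.linalg.inv(c["extrinsics"])
    w=p@T[:3,:3].T+T[:3,3]; w[d==0]=np.nan
    return w
def wristT(c,s):
    T=np.eye(4); T[:3,:3]=R.from_euler("xyz",s["eef_rot"],degrees=True).as_matrix(); T[:3,3]=s["tcp_pos"]
    return T@c["hand_eye"]
def hsv(c): return cv2.cvtColor(c["frame"],cv2.COLOR_BGR2HSV)
E
python3 - <<'E'
from h import *
for n in("top","scene"):
    c=dict(np.load(f"{n}0.npz")); w=cloud(c); h=hsv(c); H,S,V=h[...,0],h[...,1],h[...,2]
    x,y,z=w[...,0],w[...,1],w[...,2]
    print(n,"bench z",np.nanmedian(z[(abs(x-.6)<.1)&(abs(y)<.05)]))
    print([ (n2,w[v,u].round(3)) for n2,u,v in ([("drv",239,221),("spin",246,243),("knob",253,267),("head",380,270),("end",484,267),("vise",345,305)] if n=="top" else [("knob",273,283),("drv",233,252),("viseTop",372,268)])])
    box=(x>.3)&(x<.9)&(abs(y-.2)<.2)
    red=((H<6)|(H>174))&(S>170)&(V>120)&box&(z>.06)
    blue=(H>100)&(H<125)&(S>120)&box&(z<.06)
    org=(H>8)&(H<20)&(S>120)&(V>120)&(x>.4)&(x<.8)&(y>-.42)&(y<-.03)
    wh=(z>.15)&(z<.18)&box
    for nm,m in(("red",red),("bluebase",blue),("orange",org),("drivertop",wh)):
        q=w[m]; 
        if len(q): print(nm,len(q),"mean",q.mean(0).round(4),"min",q.min(0).round(3),"max",q.max(0).round(3))
E
```

```text
top bench z -0.0004842824498563214
[('drv', array([0.578, 0.285, 0.168])), ('spin', array([0.538, 0.276, 0.082])), ('knob', array([0.466, 0.245, 0.113])), ('head', array([nan, nan, nan])), ('end', array([ 0.512, -0.392,  0.079])), ('vise', array([ 0.378, -0.008,  0.128]))]
red 66 mean [0.4686 0.2471 0.1107] min [0.457 0.237 0.091] max [0.48  0.26  0.118]
bluebase 765 mean [0.5695 0.266  0.0173] min [ 0.436  0.174 -0.007] max [0.737 0.384 0.059]
orange 2893 mean [ 0.4992 -0.2514  0.0395] min [ 0.448 -0.415 -0.007] max [ 0.765 -0.072  0.615]
drivertop 155 mean [0.5779 0.2865 0.1624] min [0.561 0.27  0.151] max [0.596 0.305 0.168]
scene bench z -0.0006475616028278619
[('knob', array([0.465, 0.256, 0.113])), ('drv', array([0.58 , 0.287, 0.162])), ('viseTop', array([0.355, 0.017, 0.11 ]))]
red 134 mean [0.4653 0.2548 0.0995] min [0.455 0.242 0.078] max [0.478 0.263 0.115]
bluebase 1506 mean [0.5385 0.3269 0.0182] min [0.433 0.181 0.003] max [0.673 0.389 0.06 ]
orange 719 mean [ 0.4965 -0.2887  0.0455] min [ 0.459 -0.4   -0.   ] max [ 0.583 -0.081  0.086]
drivertop 146 mean [0.5756 0.2906 0.1603] min [0.562 0.269 0.15 ] max [0.596 0.307 0.168]
```

```bash
for i in 1 2 3; do python3 -m pendant '[[[-0.82,0.75,0,0,0,0,1],[-0.82,0.75,0,0,0,0,1],[-0.82,0.75,0,0,0,0,1],[-0.82,0.75,0,0,0,0,1],[-0.82,0.75,0,0,0,0,1],[-0.82,0.75,0,0,0,0,1],[-0.82,0.75,0,0,0,0,1],[-0.82,0.75,0,0,0,0,1]]]' | tail -5; done
python3 - <<'E'
from plant import r,vision
from h import *
s=r.get_state(); c=vision.capture("wrist"); np.savez("w1.npz",T=wristT(c,s),**c); cv2.imwrite("pics/w1.png",c["frame"]); print(c["hand_eye"],c["camera_matrix"][0,0],s["tcp_pos"],s["eef_rot"])
E
```

```text
tcp_pos: [0.2701, -0.5014, 0.2482]
eef_rot: [180.0, -0.0, -165.1]
contact_force: [0.6, 0.4, 0.3]
gripper_width: 0.0876
gripper_force: 0.0
tcp_pos: [0.3658, -0.3517, 0.2483]
eef_rot: [180.0, -0.0, -165.1]
contact_force: [0.5, -0.2, -0.8]
gripper_width: 0.0876
gripper_force: 0.0
tcp_pos: [0.4617, -0.2019, 0.2483]
eef_rot: [180.0, -0.0, -165.1]
contact_force: [-0.0, -1.3, -0.1]
gripper_width: 0.0877
gripper_force: 0.0
[[-6.41663677e-04  9.58955086e-01  2.83557280e-01  7.64261858e-02]
 [ 9.99999602e-01  4.39772050e-04  7.75652020e-04  1.72613089e-03]
 [ 6.19114883e-04  2.83557665e-01 -9.58954987e-01 -1.35837680e-01]
 [ 0.00000000e+00  0.00000000e+00  0.00000000e+00  1.00000000e+00]] 358.0607272549841 [ 0.46166622 -0.20193293  0.24834517] [ 1.79983995e+02 -2.02659046e-02 -1.65057487e+02]
```

View pics/w1.png

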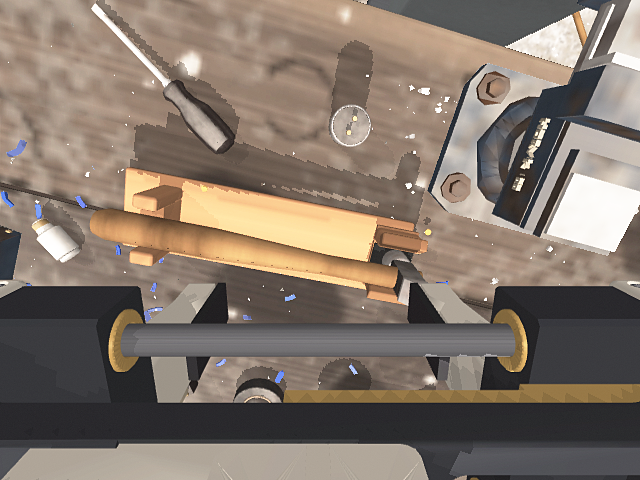

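The wrist view shows the hammer handle end at (95,225) and its head in the slot at about (400,270). The capacitor is at (350,125), the vise is on the right, and the screwdriver is at (190,115).

```bash
python3 - <<'E'
from h import *
c=dict(np.load("w1.npz")); w=cloud(c,c["T"]); 
print("bench",np.nanmedian(w[60:90,260:300,2]))
c2=dict(np.load("top0.npz")); w2=cloud(c2)
for nm,W in(("wrist",w),("top",w2)):
    x,y,z=W[...,0],W[...,1],W[...,2]
    box=(x>.43)&(x<.57)&(y>-.43)&(y<-.05)
    m=box&(z>.055)&(z<.12)
    for y0 in np.arange(-.40,-.06,.02):
        q=W[m&(abs(y-y0)<.008)]
        if len(q)>5:
            t=np.percentile(q[:,2],95); qq=q[q[:,2]>t-.012]
            print(nm,round(y0,2),len(q),"zmax %.4f"%t,"x mid %.4f  w %.3f  range %.3f %.3f"%((qq[:,0].min()+qq[:,0].max())/2,np.ptp(qq[:,0]),q[:,0].min(),q[:,0].max()))
    b=W[box&(z>.004)&(z<.016)]
    if len(b)>20:
        rect=cv2.minAreaRect(b[:,:2].astype(np.float32)*1000); print(nm,"board",rect)
    q=W[box&(z>.02)&(y>-.16)]; print("front",q.min(0),q.max(0))
E
```

```text
bench -0.0002469835337402526
wrist -0.4 28 zmax 0.0813 x mid 0.5078  w 0.018  range 0.499 0.517
wrist -0.38 551 zmax 0.0846 x mid 0.5090  w 0.029  range 0.494 0.523
wrist -0.36 1004 zmax 0.0844 x mid 0.5073  w 0.065  range 0.474 0.540
wrist -0.34 1110 zmax 0.0844 x mid 0.5069  w 0.065  range 0.474 0.539
wrist -0.32 584 zmax 0.0846 x mid 0.5049  w 0.029  range 0.490 0.519
wrist -0.3 586 zmax 0.0848 x mid 0.5039  w 0.028  range 0.489 0.518
wrist -0.28 568 zmax 0.0843 x mid 0.5029  w 0.028  range 0.488 0.517
wrist -0.26 521 zmax 0.0835 x mid 0.5015  w 0.026  range 0.488 0.514
wrist -0.24 471 zmax 0.0823 x mid 0.5001  w 0.025  range 0.488 0.512
wrist -0.22 430 zmax 0.0816 x mid 0.4985  w 0.023  range 0.487 0.510
wrist -0.2 386 zmax 0.0805 x mid 0.4977  w 0.021  range 0.487 0.508
wrist -0.18 354 zmax 0.0798 x mid 0.4960  w 0.019  range 0.486 0.506
wrist -0.16 361 zmax 0.0800 x mid 0.4946  w 0.019  range 0.485 0.504
wrist -0.14 369 zmax 0.0803 x mid 0.4935  w 0.020  range 0.483 0.503
wrist -0.12 699 zmax 0.1019 x mid 0.4921  w 0.022  range 0.481 0.503
wrist -0.1 180 zmax 0.1017 x mid 0.481
[... 709 characters left out ...]
0836 x mid 0.4972  w 0.023  range 0.486 0.509
top -0.22 43 zmax 0.0823 x mid 0.4975  w 0.021  range 0.486 0.508
top -0.2 42 zmax 0.0827 x mid 0.4941  w 0.018  range 0.485 0.503
top -0.18 41 zmax 0.0810 x mid 0.4937  w 0.017  range 0.485 0.502
top -0.16 40 zmax 0.0808 x mid 0.4923  w 0.018  range 0.483 0.501
top -0.14 42 zmax 0.0818 x mid 0.4909  w 0.018  range 0.482 0.500
top -0.12 36 zmax 0.1027 x mid 0.4899  w 0.021  range 0.479 0.500
top -0.1 66 zmax 0.1060 x mid 0.4893  w 0.022  range 0.460 0.500
top board ((500.8215026855469, -239.25088500976562), (377.97674560546875, 138.3874969482422), 89.94831085205078)
front [ 0.45456843 -0.15973565  0.02000575] [ 0.52422787 -0.08551493  0.11037002]
```

```bash
for i in 1 2 3; do python3 -m pendant '[[[-0.61,0.85,-0.17,0,0,0,1],[-0.61,0.85,-0.17,0,0,0,1],[-0.61,0.85,-0.17,0,0,0,1],[-0.61,0.85,-0.17,0,0,0,1],[-0.61,0.85,-0.17,0,0,0,1],[-0.61,0.85,-0.17,0,0,0,1],[-0.61,0.85,-0.17,0,0,0,1],[-0.61,0.85,-0.17,0,0,0,1]]]' | grep tcp; done
python3 - <<'E'
from plant import r,vision
from h import *
s=r.get_state(); c=vision.capture("wrist"); np.savez("w2.npz",T=wristT(c,s),**c); cv2.imwrite("pics/w2.png",c["frame"]); print(s["time_s"],s["tcp_pos"],s["eef_rot"])
E
```

```text
tcp_pos: [0.5207, -0.0455, 0.2756]
tcp_pos: [0.5805, 0.1119, 0.3032]
tcp_pos: [0.6396, 0.2686, 0.3302]
4.95 [0.63961584 0.26859116 0.33017021] [-1.79993364e+02 -1.43586648e-02 -1.65055894e+02]
```

View pics/w2.png

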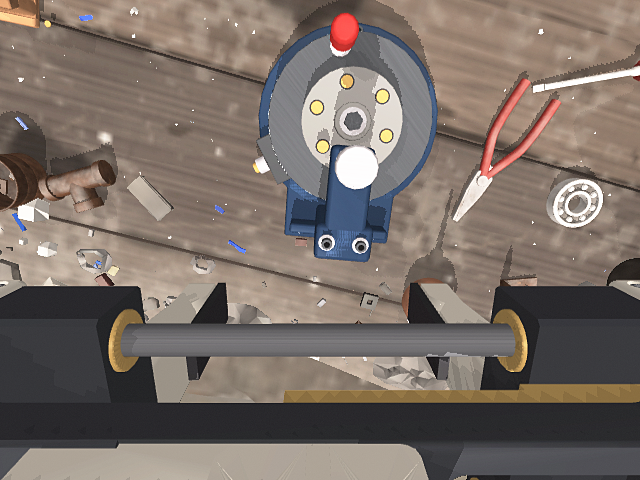

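The close wrist view has the knob at (344,32), the spindle hub at (353,122) and the driver head at (355,168). The frame screws are at (327,243) and (361,245), and the proud dowel is near (347,81).

```bash
python3 - <<'E'
from h import *
c=dict(np.load("w2.npz")); w=cloud(c,c["T"]); h=hsv(c); H,S,V=h[...,0],h[...,1],h[...,2]
x,y,z=w[...,0],w[...,1],w[...,2]
box=(x>.4)&(x<.75)&(y>.1)&(y<.42)
print("bench",np.nanmedian(w[180:200,400:420,2]))
def circ(m):
    q=w[m][:,:2].astype(np.float32)*1000
    return cv2.minEnclosingCircle(q), w[m].mean(0).round(4), len(q)
red=((H<6)|(H>174))&(S>150)&box&(z>.06)
print("red top",circ(red&(z>np.nanpercentile(z[red],90)-.004)), np.nanmax(z[red]))
d=(z>.15)&(z<.18)&box&(x>.54)
print("driver",circ(d), np.median(z[d]))
for u,v in((327,243),(361,245),(353,122),(347,81),(317,107),(383,97),(386,136),(322,147)): print(u,v,w[v-1:v+2,u-1:u+2].reshape(-1,3).mean(0).round(4))
# turntable ring outline: points on table top z 0.04-0.05, ellipse of extents
m=box&(z>.041)&(z<.049); q=w[m][:,:2].astype(np.float32)*1000
print("table",cv2.minEnclosingCircle(q[(abs(q[:,0]-538)<120)]), len(q))
def fit(p):
    A=np.c_[2*p,np.ones(len(p))]; s=np.linalg.lstsq(A,(p**2).sum(1),rcond=None)[0]; return s[:2],np.sqrt(s[2]+s[0]**2+s[1]**2)
m=box&(z>.061)&(z<.068); q=w[m][:,:2].astype(np.float32)*1000
print("flange",cv2.minEnclosingCircle(q))
E
```

```text
bench -5.253435487462266e-07
red top (((471.2441711425781, 250.0286865234375), 11.760497093200684), array([0.4714, 0.2501, 0.1125]), 579) 0.11535245705848857
driver (((581.5585327148438, 288.418701171875), 18.465375900268555), array([0.581 , 0.2877, 0.1633]), 1528) 0.16358468248887842
327 243 [0.6605 0.2853 0.1301]
361 245 [0.654  0.3181 0.1299]
353 122 [0.5433 0.2818 0.0829]
347 81 [0.5053 0.2658 0.0646]
317 107 [0.5377 0.2424 0.065 ]
383 97 [0.5105 0.3064 0.0652]
386 136 [nan nan nan]
322 147 [0.5753 0.2579 0.0758]
table ((561.322998046875, 293.7653503417969), 114.15150451660156) 11894
flange ((580.9573974609375, 278.09210205078125), 92.64473724365234)
```

```bash
python3 -m pendant '[[[1,0.16,0.5,0,0,0,1],[1,0.16,0.5,0,0,0,1],[1,0.16,0.5,0,0,0,1],[1,0.16,0.5,0,0,0,1],[1,0.16,0.5,0,0,0,1],[1,0.16,0.5,0,0,0,1],[1,0.16,0.5,0,0,0,1],[1,0.16,0.5,0,0,0,1]]]' | grep tcp
python3 -m pendant '[[[0.35,0,0,0,0,0,1],[0,0,0.9,0,0,-1,1],[0,0,0.9,0,0,-1,1],[0,0,0.9,0,0,-1,1],[0,0,0.9,0,0,-1,1],[0,0,0.9,0,0,-1,1],[0,0,0.9,0,0,0,1],[0,0,0.1,0,0,0,1]]]'
```

```text
tcp_pos: [0.4773, 0.2509, 0.2499]
time_s: 6.6
tcp_pos: [0.4709, 0.2483, 0.1385]
eef_rot: [-180.0, -0.2, -145.1]
contact_force: [-0.5, -0.6, -0.5]
gripper_width: 0.0875
gripper_force: 0.0
```

```bash
python3 -m pendant '[[[-0.07,0.06,0.7,0,0,0,1],[0,0,0.7,0,0,0,1],[0,0,0.67,0,0,0,1],[0,0,0,0,0,0,1],[0,0,0,0,0,0,-1],[0,0,0,0,0,0,-1],[0,0,0,0,0,0,-1],[0,0,0,0,0,0,-1]]]' 35
python3 -m pendant '[[[0,0,0,0,0,0,-1],[0,0,0,0,0,0,-1],[0.043,-0.264,0,0,0,-0.985,-1],[0.043,-0.264,0,0,0,-0.985,-1],[0.043,-0.264,0,0,0,-0.985,-1],[0.043,-0.264,0,0,0,-0.985,-1],[0.043,-0.264,0,0,0,-0.985,-1],[0.043,-0.264,0,0,0,-0.985,-1]]]'
```

```text
time_s: 7.4
tcp_pos: [0.472, 0.2506, 0.0994]
eef_rot: [180.0, 0.1, -145.1]
contact_force: [0.1, -1.2, 0.4]
gripper_width: 0.0613
gripper_force: 0.0
time_s: 8.2
tcp_pos: [0.4882, 0.2238, 0.0986]
eef_rot: [179.9, -0.2, -121.3]
contact_force: [-10.4, 2.1, 5.3]
gripper_width: 0.0249
gripper_force: 35.0
```

```bash
python3 -m pendant '[[[0.043,-0.264,0,0,0,-0.985,-1],[0.043,-0.264,0,0,0,-0.985,-1],[0.043,-0.264,0,0,0,-0.985,-1],[0.043,-0.264,0,0,0,-0.985,-1],[0.043,-0.264,0,0,0,-0.985,-1],[0.043,-0.264,0,0,0,-0.985,-1],[0,0,0,0,0,0,-1],[0,0,0,0,0,0,-1]]]'
python3 - <<'E'
from h import *
from plant import r
s=r.get_state(); d=s["tcp_pos"][:2]-[.5423,.2808]; print(d, np.hypot(*d), np.degrees(np.arctan2(d[1],d[0]))%360-10.9-240)
E
```

```text
time_s: 9.0
tcp_pos: [0.5159, 0.2067, 0.0986]
eef_rot: [179.8, -0.2, -97.8]
contact_force: [-6.7, -3.0, 6.4]
gripper_width: 0.0246
gripper_force: 35.0
[-0.02642623 -0.07409966] 0.07867086508052865 -0.5278096431941606
```

```bash
python3 -m pendant '[[[0,0,0,0,0,0,1],[0,0,0,0,0,0,1],[0,0,0,0,0,0,1],[0,0,0,0,0,0,1],[0,0,-0.5,0,0,0,1],[0,0,-1,0,0,0,1],[0,0,-1,0,0,0,1],[0,0,-1,0,0,0,1]]]'
python3 -m pendant '[[[0,0,-1,0,0,0,1],[0,0,-1,0,0,0,1],[0,0,-1,0,0,0,1],[-1,0,-1,0,0,0,1],[-1,0,-1,0,0,0,1],[-1,0,-0.7,0,0,0,1],[-1,0,-0.7,0,0,0,1],[-1,0,-0.7,0,0,0,1]]]'
python3 - <<'E'
from plant import r,vision
from h import *
s=r.get_state(); c=vision.capture("wrist"); T=wristT(c,s); cv2.imwrite("pics/w3.png",c["frame"]);np.savez("w3.npz",T=T,**c)
w=cloud(c,T); h=hsv(c); H,S,V=h[...,0],h[...,1],h[...,2]; x,y,z=w[...,0],w[...,1],w[...,2]
red=((H<6)|(H>174))&(S>150)&(z>.105)&(z<.125)&(abs(x-.52)<.06)&(abs(y-.21)<.06)
q=w[red]; k,_=cv2.minEnclosingCircle(q[:,:2].astype(np.float32)); d=np.array(k)-[.5423,.2808]
print(k,q.mean(0),len(q),np.hypot(*d),np.degrees(np.arctan2(d[1],d[0]))%360-10.9-240)
E
```

```text
time_s: 9.8
tcp_pos: [0.5177, 0.2081, 0.1703]
eef_rot: [-180.0, 0.0, -97.8]
contact_force: [-0.0, 0.5, 0.4]
gripper_width: 0.0831
gripper_force: 0.0
time_s: 10.6
tcp_pos: [0.5311, 0.3078, 0.3124]
eef_rot: [-180.0, 0.0, -97.8]
contact_force: [0.1, -0.0, 1.0]
gripper_width: 0.0877
gripper_force: 0.0
(0.5157135128974915, 0.208469420671463) [0.51575899 0.20877017 0.11183175] 654 0.07706201400465494 -1.0818688581217941
```

View pics/w3.png

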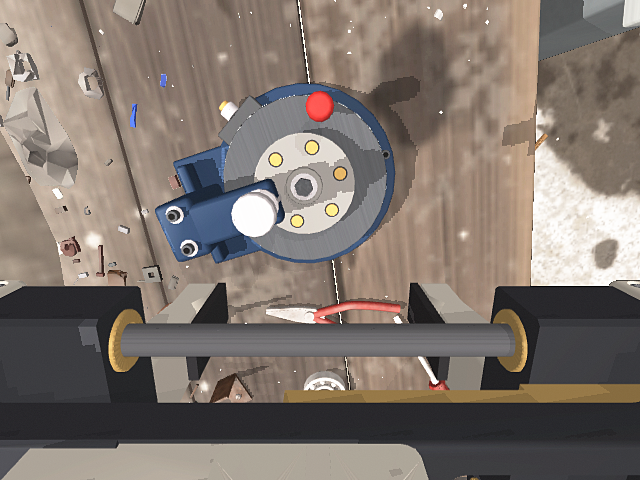

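The view confirms the indexing: five flush dowels are visible at (276,160), (312,148), (340,173), (332,210) and (297,221), and the sixth is hidden under the driver at (254,214). The knob is at (319,106).

```bash
for i in 1 2; do python3 -m pendant '[[[0.77,-0.03,0.11,0,0,0,1],[0.77,-0.03,0.11,0,0,0,1],[0.77,-0.03,0.11,0,0,0,1],[0.77,-0.03,0.11,0,0,0,1],[0.77,-0.03,0.11,0,0,0,1],[0.77,-0.03,0.11,0,0,0,1],[0.77,-0.03,0.11,0,0,0,1],[0.77,-0.03,0.11,0,0,0,1]]]' |grep tcp; done
python3 -m pendant '[[[0.77,-0.03,0.11,0,0,0,1],[0.77,-0.03,0.11,0,0,0,1],[0.77,-0.03,0.11,0,0,0,1],[0.77,-0.03,0.11,0,0,0,1],[0.77,-0.03,0.11,0,0,-0.96,1],[0.77,-0.03,0.11,0,0,-0.96,1],[0.77,-0.03,0.11,0,0,-0.96,1],[0,0,0,0,0,0,1]]]' |grep -E 'tcp|rot'
cat > cradle.py <<'E'
from plant import r,vision
from h import *
import sys
s=r.get_state(); c=vision.capture("wrist"); T=wristT(c,s); cv2.imwrite(f"pics/{sys.argv[1]}.png",c["frame"]);np.savez(f"{sys.argv[1]}.npz",T=T,**c)
print(s["time_s"],s["tcp_pos"],s["eef_rot"],s["contact_force"])
w=cloud(c,T); x,y,z=w[...,0],w[...,1],w[...,2]
print("bench",np.nanmedian(z[(abs(x-.42)<.02)&(abs(y+.13)<.02)]))
box=(x>.43)&(x<.57)&(y>-.43)&(y<-.04)
P=[]
for y0 in np.arange(-.34,-.13,.02):
    q=w[box&(z>.055)&(z<.09)&(abs(y-y0)<.006)]
    if len(q)<20: continue
    t=np.percentile(q[:,2],95); qq=q[q[:,2]>t-.008]; P.append([y0,(qq[:,0].min()+qq[:,0].max())/2,t])
P=np.array(P); print(P.round(4)); f=np.polyfit(P[:,0],P[:,1],1); print("shaft x=%.4f*y+%.4f angle %.2f"%(*f,np.degrees(np.arctan(f[0]))))
hd=w[box&(z>.092)&(z<.12)&(y>-.16)]; print("head top",hd.min(0),hd.max(0),np.median(hd,0),len(hd))
ch=w[box&(z>.04)&(z<.053)&(y>-.18)]; print("cheeks",ch.min(0),ch.max(0),len(ch))
E
python3 cradle.py w4
```

```text
tcp_pos: [0.5191, 0.183, 0.2931]
tcp_pos: [0.5071, 0.0604, 0.2754]
tcp_pos: [0.4996, -0.0476, 0.2597]
eef_rot: [180.0, -0.0, -86.3]
13.05 [ 0.49961507 -0.04762372  0.25974824] [ 1.79959404e+02 -1.17816462e-02 -8.62585134e+01] [-0.37560618  0.8682168   0.30903321]
bench -0.0003120476560422858
[[-0.22    0.4991  0.0814]
 [-0.2     0.4978  0.0808]
 [-0.18    0.4965  0.0799]
 [-0.16    0.4952  0.0801]
 [-0.14    0.4938  0.0805]]
shaft x=-0.0656*y+0.4847 angle -3.75
head top [ 0.48010761 -0.11826701  0.09528053] [ 0.50275011 -0.09586376  0.1087322 ] [ 0.49172975 -0.10759496  0.10272809] 754
cheeks [ 0.45540872 -0.13494947  0.04000051] [ 0.52846851 -0.08494846  0.05291729] 1716
```

View pics/w4.png

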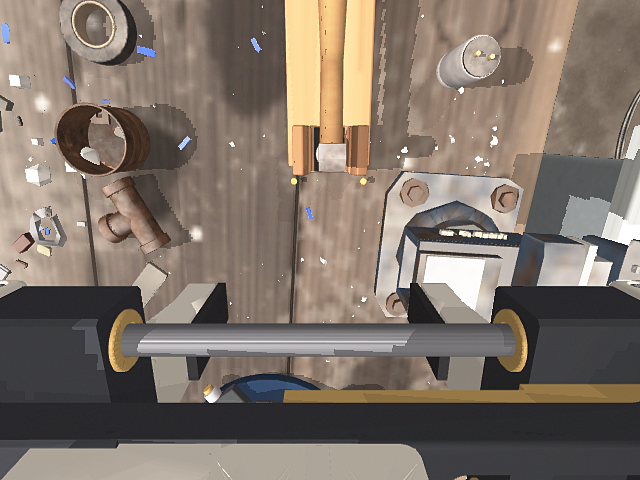

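The cradle runs up the picture, with the hammer head at (332,157) between the cheeks. The capacitor is at (470,60), the tin at (92,140), the tee at (135,215) and the vise at lower right.

```bash
python3 - <<'E'
from h import *
c=dict(np.load("w4.npz")); w=cloud(c,c["T"]); q=w[35:90,430:505].reshape(-1,3); q=q[(q[:,2]>.068)&(q[:,2]<.08)]; print("cap",q.min(0),q.max(0))
E
python3 -m pendant '[[[0.77,0.073,0.3,0,0,0,0.2],[0.77,0.073,0.3,0,0,0,0.2],[0.77,0.073,0.3,0,0,0,0.2],[0.77,0.073,0.3,0,0,0,0.2],[0.77,0.073,0.3,0,0,0,0.2],[0.77,0.073,0.3,0,0,0,0.2],[0.77,0.073,0.3,0,0,0,0.2],[0.77,0.073,0.3,0,0,0,0.2]]]'
python3 -m pendant '[[[0,0,0.8,0,0,0,0.2],[0,0,0.8,0,0,0,0.2],[0,0,0.8,0,0,0,0.2],[0,0,0.8,0,0,0,0.2],[0,0,0.8,0,0,0,0.2],[0,0,0.8,0,0,0,0.2],[0,0,0.6,0,0,0,0.2],[0,0,0,0,0,0,0.2]]]'
```

```text
cap [ 0.36433715 -0.20225887  0.06802711] [ 0.38253302 -0.18101371  0.07428067]
time_s: 13.9
tcp_pos: [0.4965, -0.1699, 0.212]
eef_rot: [-180.0, 0.0, -86.3]
contact_force: [-0.3, -0.1, -0.1]
gripper_width: 0.0526
gripper_force: 0.0
time_s: 14.7
tcp_pos: [0.4955, -0.1693, 0.1027]
eef_rot: [179.8, 0.0, -86.3]
contact_force: [-0.1, -0.3, 0.6]
gripper_width: 0.0525
gripper_force: 0.0
```

```bash
python3 -m pendant '[[[0.07,0,0.7,0,0,0,0.2],[0,0,0.7,0,0,0,0.2],[0,0,0.08,0,0,0,0.2],[0,0,0,0,0,0,-1],[0,0,0,0,0,0,-1],[0,0,0,0,0,0,-1],[0,0,0,0,0,0,-1],[0,0,0,0,0,0,-1]]]' 60
python3 -m pendant '[[[0,0,-0.3,0,0,0,-1],[0,0,-0.5,0,0,0,-1],[0,0,-0.8,0,0,0,-1],[0,0,-1,0,0,0,-1],[0,0,-1,0,0,0,-1],[0,0,-1,0,0,0,-1],[0,0,-0.5,0,0,0,-1],[0,0,0,0,0,0,-1]]]'
python3 - <<'E'
from plant import r,vision
from h import *
s=r.get_state(); print(s["moment"],s["contact_force"],s["tcp_pos"])
c=vision.capture("scene"); cv2.imwrite("pics/s5.png",cv2.resize(c["frame"][150:330,250:490],None,fx=3,fy=3)); np.savez("s5.npz",**c)
c=vision.capture("wrist"); T=wristT(c,s); np.savez("w5.npz",T=T,**c)
w=cloud(c,T); R0=T[:3,:3]
# shaft profile along tool x
Rt=R.from_euler("xyz",s["eef_rot"],degrees=True).as_matrix(); p=(w-s["tcp_pos"])@Rt
for x0 in np.arange(.04,.2,.02):
    q=p[(abs(p[...,0]-x0)<.006)&(abs(p[...,1])<.03)&(p[...,2]>-.02)&(p[...,2]<.04)]
    if len(q): t=np.percentile(q[:,2],5); qq=q[q[:,2]<t+.006]; print(round(x0,2),len(q),"top z(tool) %.4f ymid %.4f"%(t,(qq[:,1].min()+qq[:,1].max())/2))
E
```

```text
time_s: 15.5
tcp_pos: [0.4966, -0.1709, 0.0751]
eef_rot: [-180.0, -0.0, -86.3]
contact_force: [-1.1, 0.5, 2.9]
gripper_width: 0.0224
gripper_force: 60.0
time_s: 16.3
tcp_pos: [0.4971, -0.1709, 0.1781]
eef_rot: [-179.8, -0.0, -86.3]
contact_force: [0.1, -0.5, -4.6]
gripper_width: 0.0227
gripper_force: 60.0
[ 0.293318    0.02964338 -0.02026691] [ 0.10308202 -0.45715646 -4.6465678 ] [ 0.49710539 -0.17087954  0.17809054]
0.04 1557 top z(tool) -0.0044 ymid 0.0003
0.06 1922 top z(tool) -0.0046 ymid 0.0002
0.08 2377 top z(tool) -0.0049 ymid 0.0002
0.1 2931 top z(tool) -0.0052 ymid 0.0003
0.12 948 top z(tool) -0.0053 ymid 0.0005
```

View pics/s5.png

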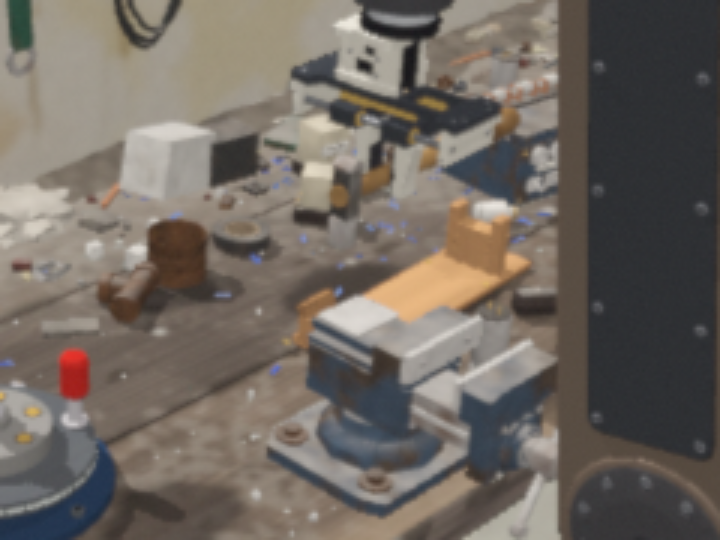

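```bash
python3 -m pendant '[[[-0.4,-0.12,-0.4,0,0.25,0,-1],[-0.8,-0.24,-0.4,0,0.25,0,-1],[-0.8,-0.24,-0.25,0,0,0,-1],[-0.8,-0.24,-0.25,0,0,0,-1],[-0.8,-0.24,-0.25,0,0,0,-1],[-0.8,-0.24,-0.25,0,0,0,-1],[-0.8,-0.24,-0.25,0,0,0,-1],[-0.8,-0.24,-0.25,0,0,0,-1]]]' | grep tcp
for i in 1 2; do python3 -m pendant '[[[-0.8,-0.23,-0.2,0,0,0,-1],[-0.8,-0.23,-0.2,0,0,0,-1],[-0.8,-0.23,-0.2,0,0,0,-1],[-0.8,-0.23,-0.2,0,0,0,-1],[-0.8,-0.23,-0.2,0,0,0,-1],[-0.8,-0.23,-0.2,0,0,0,-1],[-0.8,-0.23,-0.2,0,0,0,-1],[-0.8,-0.23,-0.2,0,0,0,-1]]]' | grep tcp; done
cat > chk.py <<'E'
from plant import r,vision
from h import *
s=r.get_state(); c=vision.capture("wrist"); s2=s; T=wristT(c,s)
w=cloud(c,T); p=w-s["tcp_pos"]; a=np.radians(-86.26); ex=np.array([np.cos(a),np.sin(a)]); ey=np.array([np.sin(a),-np.cos(a)])
u=p[...,:2]@ex; v=p[...,:2]@ey; P=[]
for x0 in np.arange(.04,.13,.01):
    q=np.c_[u[m:=(abs(u-x0)<.004)&(abs(v)<.03)&(abs(p[...,2])<.03)],v[m],p[...,2][m]]
    if len(q)>30: P.append([x0,np.percentile(q[:,2],95)])
P=np.array(P); f=np.polyfit(P[:,0],P[:,1],1)
# undisturbed profile in cradle: z-axis rises 0.0811@.04 -> .0839@.10 (relative slope 0.047)
print("t %.2f tcp"%s["time_s"],s["tcp_pos"].round(4),s["eef_rot"].round(2),"F",s["contact_force"].round(1),"width",s["gripper_width"],"pitch(handle up, deg) %.2f"%np.degrees(f[0]-0.047),"z@.07 %.4f (cradle .0075)"%np.polyval(f,.07))
h=np.array([-.062*ex[0],-.062*ex[1]])+s["tcp_pos"][:2]; print("head est",h.round(4))
E
python3 chk.py
python3 - <<'E'
from h import *
c=dict(np.load("w3.npz")); w=cloud(c,c["T"]); x,y,z=w[...,0],w[...,1],w[...,2]
q=w[(z>.155)&(z<.175)&(abs(x-.58)<.04)&(abs(y-.288)<.04)]; print(cv2.minEnclosingCircle(q[:,:2].astype(np.float32)*1000),q.mean(0))
E
```

```text
tcp_pos: [0.5238, -0.0471, 0.2175]
tcp_pos: [0.553, 0.0849, 0.2467]
tcp_pos: [0.5813, 0.216, 0.2742]
t 18.80 tcp [0.5813 0.216  0.2742] [180.    -2.   -86.26] F [-0.1 -0.2 -4.3] width 0.022715807177978584 pitch(handle up, deg) -0.22 z@.07 0.0075 (cradle .0075)
head est [0.5773 0.2779]
((581.1500854492188, 288.3464660644531), 18.393047332763672) [0.58035608 0.28738145 0.16333122]
```

```bash
python3 -m pendant '[[[-0.51,-0.235,0,0,0,0,-1],[0,0,0,0,0,0,-1],[0,0,1,0,0,0,-1],[0,0,1,0,0,0,-1],[0,0,1,0,0,0,-1],[0,0,-0.5,0,0,0,-1],[0,0,-1,0,0,0,-1],[0,0,-1,0,0,0,-1]]]'; python3 chk.py; python3 - <<'E'
from plant import r,vision
from h import *
c=vision.capture("scene"); cv2.imwrite("pics/s6.png",cv2.resize(c["frame"][170:350,150:390],None,fx=3,fy=3))
E
```

```text
time_s: 19.65
tcp_pos: [0.5854, 0.2246, 0.2657]
eef_rot: [-180.0, -2.0, -86.3]
contact_force: [0.8, 0.4, -3.9]
gripper_width: 0.0223
gripper_force: 60.0
t 19.65 tcp [0.5854 0.2246 0.2657] [-179.97   -2.02  -86.27] F [ 0.8  0.4 -3.9] width 0.02232351321650302 pitch(handle up, deg) -3.01 z@.07 0.0035 (cradle .0075)
head est [0.5814 0.2865]
```

View pics/s6.png

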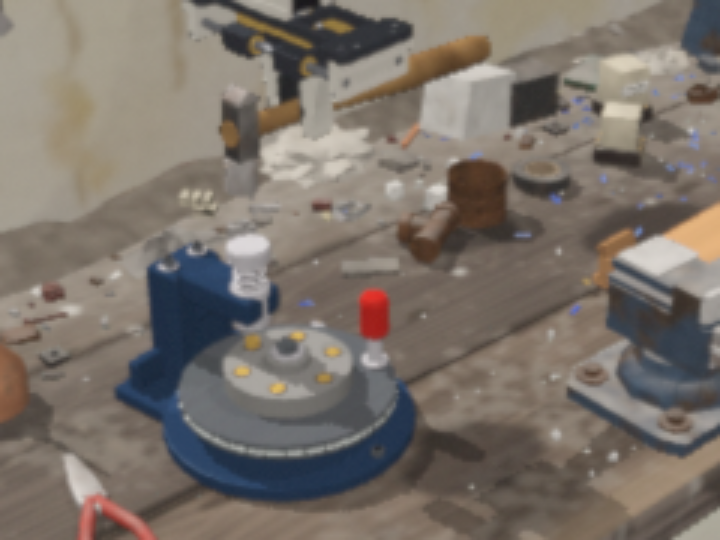

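```bash
python3 -m pendant '[[[-0.1,0,0,0,0.7,0,-1],[0,0,1,0,0,0,-1],[0,0,0.6,0,0,0,-1],[0,0,0.4,0,0,0,-1],[0,0,0.4,0,0,0,-1],[0,0,0.4,0,0,0,-1],[0,0,0.3,0,0,0,-1],[0,0,0,0,0,0,-1]]]'; python3 chk.py;  python3 -m pendant '[[[0,0,-0.5,0,0,0,-1],[0,0,-1,0,0,0,-1],[0,0,-1,0,0,0,-1],[0,0,-0.5,0,0,0,-1],[0,0,0,0,0,0,-1],[0,0,0,0,0,0,-1],[0,0,0,0,0,0,-1],[0,0,0,0,0,0,-1]]]' | grep tcp; python3 chk.py
```

```text
time_s: 20.55
tcp_pos: [0.5855, 0.2211, 0.2016]
eef_rot: [-180.0, -4.8, -86.3]
contact_force: [-0.4, -2.0, -0.9]
gripper_width: 0.0225
gripper_force: 60.0
t 20.55 tcp [0.5855 0.2211 0.2016] [-179.99   -4.83  -86.28] F [-0.4 -2.  -0.9] width 0.022469543737634826 pitch(handle up, deg) -2.90 z@.07 0.0037 (cradle .0075)
head est [0.5814 0.283 ]
tcp_pos: [0.5846, 0.2263, 0.2604]
t 21.40 tcp [0.5846 0.2263 0.2604] [179.91  -4.85 -86.26] F [-0.5  0.1 -4.2] width 0.02275178023484185 pitch(handle up, deg) -1.79 z@.07 0.0049 (cradle .0075)
head est [0.5805 0.2882]
```

```bash
python3 -m pendant '[[[-0.2,0,0,0,0.45,0,-1],[0,0,1,0,0,0,-1],[0,0,0.5,0,0,0,-1],[0,0,0.5,0,0,0,-1],[0,0,0.5,0,0,0,-1],[0,0,0.5,0,0,0,-1],[0,0,0.25,0,0,0,-1],[0,0,0,0,0,0,-1]]]'; python3 chk.py; cat > drv.py <<'E'
from plant import r,vision
from h import *
import sys
c=vision.capture("scene"); cv2.imwrite(f"pics/{sys.argv[1]}.png",cv2.resize(c["frame"][215:305,190:310],None,fx=6,fy=6,interpolation=cv2.INTER_CUBIC))
w=cloud(c); np.savez(f"{sys.argv[1]}.npz",**c); x,y,z=w[...,0],w[...,1],w[...,2]
near=np.hypot(x-.5813,y-.2884)<.0165
for lo,hi in((.13,.175),):
    q=z[near&(z>lo)&(z<hi)]; print("driver zone heights",np.percentile(q,[5,50,80,95]).round(4),len(q))
q=w[(np.hypot(x-.5813,y-.2884)<.010)&(z>.06)&(z<.09)]; print("dowel/tip zone",len(q),q.min(0) if len(q) else "",q.max(0) if len(q) else "")
E
python3 drv.py s7
python3 -m pendant '[[[0,0,-0.5,0,0,0,-1],[0,0,-1,0,0,0,-1],[0,0,-1,0,0,0,-1],[0,0,-0.5,0,0,0,-1],[0,0,0,0,0,0,-1],[0,0,0,0,0,0,-1],[0,0,0,0,0,0,-1],[0,0,0,0,0,0,-1]]]' | grep tcp; python3 chk.py; python3 drv.py s8
```

```text
time_s: 22.25
tcp_pos: [0.5852, 0.2226, 0.1962]
eef_rot: [180.0, -6.6, -86.3]
contact_force: [0.3, -0.0, -1.4]
gripper_width: 0.0225
gripper_force: 60.0
t 22.25 tcp [0.5852 0.2226 0.1962] [179.97  -6.64 -86.28] F [ 0.3 -0.  -1.4] width 0.02245711343454376 pitch(handle up, deg) -8.78 z@.07 -0.0034 (cradle .0075)
head est [0.5812 0.2844]
driver zone heights [0.1373 0.1553 0.1674 0.173 ] 136
dowel/tip zone 45 [0.57292669 0.27882796 0.06050229] [0.58953937 0.2974059  0.08508693]
tcp_pos: [0.5844, 0.2297, 0.2552]
t 23.15 tcp [0.5844 0.2297 0.2552] [179.91  -6.65 -86.26] F [-0.1 -0.5 -5. ] width 0.022679015194726024 pitch(handle up, deg) -7.88 z@.07 -0.0024 (cradle .0075)
head est [0.5803 0.2916]
driver zone heights [0.1324 0.1596 0.1634 0.165 ] 147
dowel/tip zone 31 [0.5715049  0.27876337 0.06143139] [0.58919546 0.29771394 0.08845548]
```

```bash
python3 - <<'E'
import cv2,numpy as np
c=np.load("scene0.npz"); 
a=cv2.imread("pics/s7.png"); b=cv2.imread("pics/s8.png")
cv2.imwrite("pics/cmp.png",np.hstack([a[:,150:530],b[:,150:530]])); print(a.shape)
E
```

```text
(540, 720, 3)
```

View pics/cmp.png

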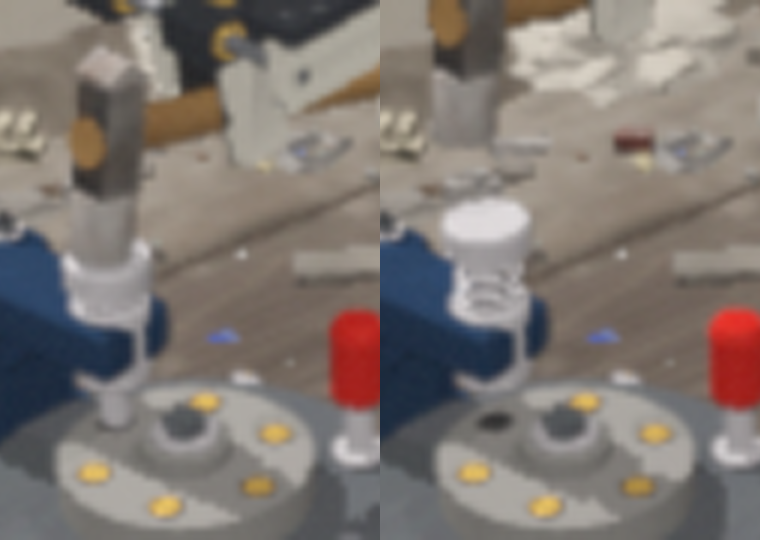

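The left half shows the driver bottomed, with its tip on the flange at (113,425). On the right the driver is up again and a flush, shaded dowel shows at (493,420). One more levelled, brisk blow will confirm it.

```bash
python3 -m pendant '[[[0.1,0,0,0,0.95,0,-1],[0.1,0,0,0,0.95,0,-1],[0,0,0,0,0,0,-1],[-0.25,0,0.97,0,0,0,-1],[-0.25,0,0.97,0,0,0,-1],[-0.2,0,0.78,0,0,0,-1],[0,0,0,0,0,0,-1],[0,0,0,0,0,0,-1]]]'; python3 chk.py; python3 drv.py s9;  python3 -m pendant '[[[0.12,0,-0.5,0,0,0,-1],[0.25,0,-0.97,0,0,0,-1],[0.25,0,-0.97,0,0,0,-1],[0.25,0,-0.97,0,0,0,-1],[0.12,0,-0.5,0,0,0,-1],[0,0,0,0,0,0,-1],[0,0,0,0,0,0,-1],[0,0,0,0,0,0,-1]]]' | grep tcp; python3 chk.py; python3 drv.py s10
python3 - <<'E'
import cv2,numpy as np
a=cv2.imread("pics/s9.png"); b=cv2.imread("pics/s10.png")
cv2.imwrite("pics/cmp2.png",np.hstack([a[:,150:530],b[:,150:530]]))
E
```

```text
time_s: 24.05
tcp_pos: [0.5851, 0.2262, 0.2011]
eef_rot: [180.0, -14.1, -86.3]
contact_force: [-1.8, -0.9, -2.3]
gripper_width: 0.0225
gripper_force: 60.0
t 24.05 tcp [0.5851 0.2262 0.2011] [180.   -14.15 -86.27] F [-1.8 -0.9 -2.3] width 0.022514795824945047 pitch(handle up, deg) -12.97 z@.07 -0.0080 (cradle .0075)
head est [0.5811 0.288 ]
driver zone heights [0.1311 0.1516 0.1575 0.1698] 108
dowel/tip zone 35 [0.5715872  0.27980247 0.06171042] [0.5881339  0.29692275 0.08443639]
tcp_pos: [0.5845, 0.2261, 0.2801]
t 24.95 tcp [0.5845 0.2261 0.2801] [179.9  -14.24 -86.24] F [ 0.1  0.1 -4.5] width 0.022495744398172614 pitch(handle up, deg) -12.57 z@.07 -0.0075 (cradle .0075)
head est [0.5804 0.2879]
driver zone heights [0.1322 0.1584 0.1636 0.1649] 142
dowel/tip zone 29 [0.57302849 0.27894332 0.06047853] [0.58966157 0.29749557 0.08849552]
```

View pics/cmp2.png

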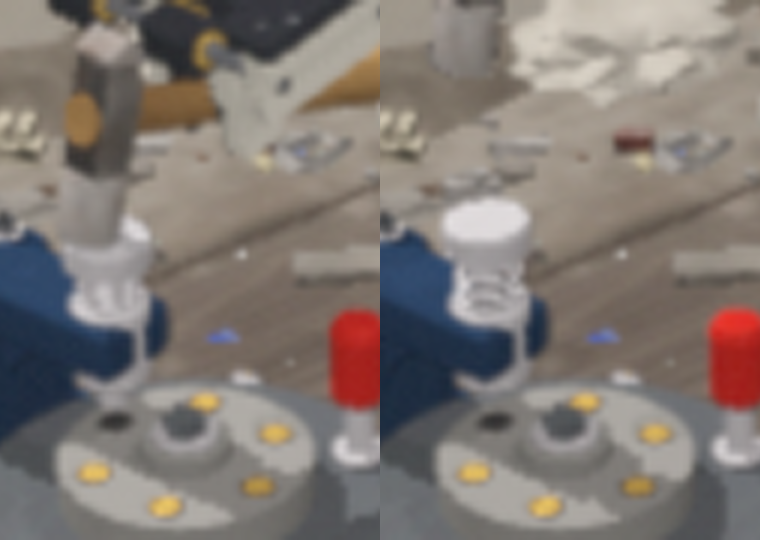

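```bash
python3 - <<'E'
from h import *
for n in("scene0","s8","s9","s10"):
    c=dict(np.load(f"{n}.npz")); w=cloud(c); print(n); print((w[281:290,229:241,2]*1000).round(1)); print("xy",w[285,234])
c=dict(np.load("s10.npz")); print(c["frame"][281:290,229:241].max(2))
E
```

```text
scene0
[[46.2 42.6 46.4 45.  42.2 46.  42.8 62.  65.8 67.  64.7 61.6]
 [44.2 45.2 43.1 44.1 62.  64.1 62.6 66.3 64.9 63.1 65.9 66.9]
 [44.7 44.2 62.3 64.4 64.6 61.6 66.  63.  65.8 64.5 65.5 61.8]
 [61.6 64.3 62.7 60.5 63.2 63.4 61.7 64.5 61.6 61.  64.1 66.7]
 [64.8 63.6 60.6 63.9 65.  64.1 64.3 62.5 65.9 64.  63.  72.5]
 [64.6 65.  64.7 64.6 67.9 66.4 65.9 62.8 61.6 64.3 72.5 75.7]
 [64.6 64.  64.3 65.7 65.2 63.1 61.8 63.9 64.2 62.3 72.4 72.5]
 [61.2 65.  62.7 65.9 64.7 63.  62.8 62.9 64.5 70.2 72.3 75.7]
 [60.2 64.  63.3 62.4 63.  63.9 61.1 61.9 62.7 70.2 72.7 73.2]]
xy [0.58165268 0.2875257  0.06409313]
s8
[[43.  45.7 44.2 46.5 44.9 41.7 43.4 61.3 58.  65.4 64.  64.3]
 [44.8 43.2 45.1 42.7 63.9 65.  62.  61.7 66.  64.4 59.  62.1]
 [44.9 45.5 64.2 64.6 64.2 64.5 65.8 62.8 64.8 63.8 64.3 63.3]
 [47.  63.7 65.1 67.5 63.4 63.5 62.9 64.5 63.9 65.  64.2 64.5]
 [66.  63.5 60.1 66.6 63.8 63.6 65.6 64.5 63.8 65.8 65.2 72.1]
 [62.5 62.9 63.1 65.3 64.7 62.1 63.6 64.  64.9 64.1 71.7 73.7]
 [64.2 64.7 62.8 65.9 63.9 64.3 64.  63.5 62.1 63.3 73.6 75.7]
 [62.8 63.5 64.3 65.5 64.8 61.4 64.2 64.  6
[... 1100 characters left out ...]
2 72.8 74.3]
 [66.6 63.7 64.9 64.7 62.9 64.6 63.3 67.8 64.1 62.  76.4 75.8]
 [59.9 64.7 63.1 63.  60.5 64.  62.  63.9 61.4 70.6 74.  73.2]
 [64.5 65.6 63.7 64.7 63.  64.9 62.  64.7 64.  69.9 74.3 74.1]]
xy [0.58136939 0.28772569 0.06431646]
[[ 89  97 114 119 122 120 121 123 127 139 162 170]
 [ 88  90 101 118 120 121 124 125 127 130 142 161]
 [ 92  99 107 115 112 104 107 117 124 126 129 132]
 [103 111 102  80  65  61  65  83 111 125 126 126]
 [113 108  86  63  54  55  61  81 110 126 128 132]
 [115 111  98  87  79  77  87 106 123 126 129 140]
 [115 117 118 124 121 116 123 124 126 125 129 141]
 [121 121 125 128 127 126 127 127 122 118 125 131]
 [142 136 130 127 126 127 126 123 114 112 122 128]]
```

```bash
python3 - <<'E'
from h import *
for n in("scene0","s7","s8","s9","s10"):
    c=dict(np.load(f"{n}.npz")); w=cloud(c); K=c["camera_matrix"]
    rr=np.hypot(w[...,0]-.5813,w[...,1]-.2884); z=w[...,2]
    m=(rr>.0145)&(rr<.022)&(z>.12)&(z<.18); print(n,m.sum(),"hist",np.histogram(z[m],np.arange(.12,.181,.004))[0])
    d=w[284:287,231:236,2]; print("dowel mean z",np.nanmean(d).round(4)," flange",np.nanmean(z[287:291,229:236]).round(4))
E
```

```text
scene0 133 hist [29 14  3  0  0  0  1  9 21 18 26 12  0  0  0]
dowel mean z 0.0639  flange 0.0637
s7 174 hist [37  8  1 11 21 19 25  6  8 10  6  7  5  4  6]
dowel mean z 0.066  flange 0.0633
s8 130 hist [27 11  1  0  2  0  2 13 17 19 31  7  0  0  0]
dowel mean z 0.0641  flange 0.0638
s9 175 hist [26 10  2  1  2  6 17 20 23 13  5 12 10 14 14]
dowel mean z 0.064  flange 0.0638
s10 132 hist [32  8  1  1  1  0  0  9 22 20 29  9  0  0  0]
dowel mean z 0.0642  flange 0.064
```

The dowel's top now reads 64.1 mm against 63.8 mm for the flange face, so it is home. Next I carry the hammer back; the fork can lever the slipped shaft level as I lower it.

```bash
python3 -m pendant '[[[0.4,0.12,0,0,-0.75,0,-1],[0.78,0.24,0.24,0,0,0,-1],[0.78,0.24,0.24,0,0,0,-1],[0.78,0.24,0.24,0,0,0,-1],[0.78,0.24,0.24,0,0,0,-1],[0.78,0.24,0.24,0,0,0,-1],[0.78,0.24,0.24,0,0,0,-1],[0.78,0.24,0.24,0,0,0,-1]]]' | grep tcp
for i in 1 2; do python3 -m pendant '[[[0.78,0.24,0.24,0,0,0,-1],[0.78,0.24,0.24,0,0,0,-1],[0.78,0.24,0.24,0,0,0,-1],[0.78,0.24,0.24,0,0,0,-1],[0.78,0.24,0.24,0,0,0,-1],[0.78,0.24,0.24,0,0,0,-1],[0.78,0.24,0.24,0,0,0,-1],[0.78,0.24,0.24,0,0,0,-1]]]' | grep tcp; done
python3 chk.py
python3 - <<'E'
from plant import r,vision
from h import *
c=vision.capture("top"); np.savez("t2.npz",**c); cv2.imwrite("pics/t2.png",cv2.resize(c["frame"][200:340,340:520],None,fx=4,fy=4))
w=cloud(c); w0=cloud(dict(np.load("top0.npz")))
for n,W in(("before",w0),("now",w)):
    z=W[...,2]; x,y=W[...,0],W[...,1]
    m=(abs(x-.505)<.03)&(y<-.375)&(y>-.46)&(z>.06)&(z<.2); q=W[m]
    if len(q): print(n,"handle end",q[q[:,1].argmin()],np.percentile(q[:,1],3),"x mid",np.median(q[:,0]),"z",np.median(q[:,2]))
    m=(abs(x-.49)<.04)&(abs(y+.105)<.035)&(z>.09)&(z<.3); q=W[m]
    if len(q): print("head",q.min(0),q.max(0),q.mean(0),len(q))
E
```

```text
tcp_pos: [0.5566, 0.1013, 0.2714]
tcp_pos: [0.5268, -0.0307, 0.258]
tcp_pos: [0.4968, -0.1628, 0.2445]
t 27.45 tcp [ 0.4968 -0.1628  0.2445] [179.99 -11.21 -86.26] F [ 0.8  0.1 -4.1] width 0.02251727461184579 pitch(handle up, deg) -15.74 z@.07 -0.0113 (cradle .0075)
head est [ 0.4928 -0.101 ]
before handle end [ 0.4988786  -0.39409648  0.07212473] -0.39235368590284964 x mid 0.5047698248373557 z 0.0796337629560322
head [ 0.47822544 -0.1178581   0.0911148 ] [ 0.50044603 -0.09603573  0.11037002] [ 0.48906187 -0.10692133  0.10198926] 66
now handle end [ 0.50340569 -0.38332969  0.18703346] -0.38324819379943814 x mid 0.5043745876057706 z 0.19106090420927724
head [ 0.45289257 -0.12094298  0.20622933] [ 0.49528334 -0.078053    0.29982786] [ 0.48338814 -0.0974629   0.2555279 ] 185
```

View pics/t2.png

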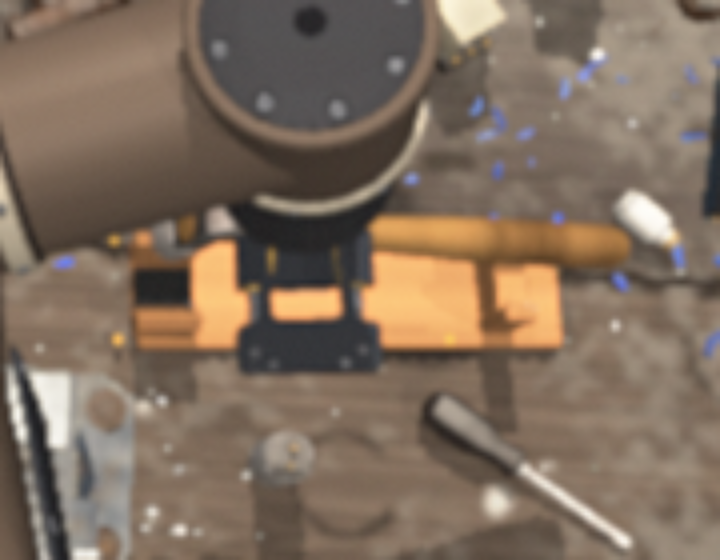

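The top view shows the handle over the fork line, with its end at (630,243), and the gripper and head over the slot side, with no sliding along the shaft.

```bash
python3 -m pendant '[[[0.39,0,0.08,0,0,0,-1],[-0.19,0,0.98,0,0,0,-1],[-0.19,0,0.98,0,0,0,-1],[-0.19,0,0.98,0,0,0,-1],[-0.19,0,0.98,0,0,0,-1],[-0.19,0,0.98,0,0,0,-1],[0,0,0,0,0,0,-1],[0,0,0,0,0,0,-1]]]'; python3 chk.py
python3 -m pendant '[[[-0.07,0,0.34,0,0,0,-1],[-0.07,0,0.34,0,0,0,-1],[-0.07,0,0.34,0,0,0,-1],[-0.07,0,0.34,0,0,0,-1],[-0.07,0,0.34,0,0,0,-1],[0,0,0,0,0,0,-1],[0,0,0,0,0,0,-1],[0,0,0,0,0,0,-1]]]'; python3 chk.py
```

```text
time_s: 28.35
tcp_pos: [0.4982, -0.1699, 0.1451]
eef_rot: [180.0, -11.2, -86.2]
contact_force: [1.5, 0.1, -3.6]
gripper_width: 0.0229
gripper_force: 60.0
t 28.35 tcp [ 0.4982 -0.1699  0.1451] [179.97 -11.23 -86.21] F [ 1.5  0.1 -3.6] width 0.022892254428378785 pitch(handle up, deg) -15.82 z@.07 -0.0114 (cradle .0075)
head est [ 0.4942 -0.1081]
time_s: 29.2
tcp_pos: [0.498, -0.1697, 0.1103]
eef_rot: [-180.0, -11.2, -86.3]
contact_force: [0.1, -1.6, -2.6]
gripper_width: 0.0229
gripper_force: 60.0
t 29.20 tcp [ 0.498  -0.1697  0.1103] [-179.99  -11.22  -86.26] F [ 0.1 -1.6 -2.6] width 0.022885339094739818 pitch(handle up, deg) -10.58 z@.07 -0.0052 (cradle .0075)
head est [ 0.4939 -0.1078]
```

```bash
python3 -m pendant '[[[-0.02,0.07,0.35,0,0,0,-1],[-0.07,0,0.34,0,0,0,-1],[-0.07,0,0.34,0,0,0,-1],[-0.07,0,0.34,0,0,0,-1],[-0.07,0,0.34,0,0,0,-1],[0,0,0,0,0,0,-1],[0,0,0,0,0,0,-1],[0,0,0,0,0,0,-1]]]'; python3 chk.py
```

```text
time_s: 30.05
tcp_pos: [0.4964, -0.1704, 0.0751]
eef_rot: [180.0, -11.2, -86.3]
contact_force: [-0.1, 0.9, -1.9]
gripper_width: 0.0224
gripper_force: 60.0
t 30.05 tcp [ 0.4964 -0.1704  0.0751] [179.98 -11.2  -86.26] F [-0.1  0.9 -1.9] width 0.02242963179711064 pitch(handle up, deg) -0.15 z@.07 0.0076 (cradle .0075)
head est [ 0.4923 -0.1085]
```

```bash
python3 -m pendant '[[[0,0,0,0,0,0,0.2],[0,0,0,0,0,0,0.2],[0,0,0,0,0,0,0.2],[0,0,0,0,0,0,0.2],[0.1,0,-0.5,0,0,0,0.2],[0.19,0,-0.98,0,0,0,0.2],[0.19,0,-0.98,0,0,0,0.2],[0.19,0,-0.98,0,0,0,0.2]]]'
python3 -m pendant '[[[0.19,0,-0.98,0,-0.9,0,0.2],[0,0,-1,0,-0.95,0,0.2],[0,0,-1,0,-0.95,0,0.2],[-1,0,-1,0,0,0,0.2],[-1,0,-0.5,0,0,0,0.2],[-1,0,0,0,0,0,0.2],[-1,0,0,0,0,0,0.2],[-1,0,0,0,0,0,0.2]]]'
python3 cradle.py w11; python3 drv.py s11
```

```text
time_s: 30.9
tcp_pos: [0.4965, -0.1701, 0.1469]
eef_rot: [-180.0, -11.2, -86.3]
contact_force: [0.5, 0.1, 0.6]
gripper_width: 0.0525
gripper_force: 0.0
time_s: 31.7
tcp_pos: [0.4894, -0.0654, 0.2362]
eef_rot: [-179.9, 0.0, -86.2]
contact_force: [1.1, -0.0, 1.0]
gripper_width: 0.0525
gripper_force: 0.0
31.7 [ 0.48940668 -0.06543233  0.23617074] [-1.79948733e+02  4.53737614e-02 -8.62451986e+01] [ 1.10302513 -0.03380567  1.02291463]
bench -0.00029945612401671706
[[-0.22    0.4997  0.0816]
 [-0.2     0.4986  0.0806]
 [-0.18    0.4969  0.0798]
 [-0.16    0.4956  0.08  ]
 [-0.14    0.4943  0.0803]]
shaft x=-0.0691*y+0.4846 angle -3.95
head top [ 0.48049689 -0.11901067  0.09527957] [ 0.50314973 -0.09602067  0.10762728] [ 0.49189837 -0.10860073  0.1026436 ] 865
cheeks [ 0.4551645  -0.13455525  0.04002656] [ 0.52858741 -0.08536299  0.05294468] 1804
driver zone heights [0.1323 0.1589 0.1633 0.1651] 150
dowel/tip zone 31 [0.57229521 0.279998   0.06029845] [0.59063595 0.29742882 0.08844354]
```

View pics/w11.png

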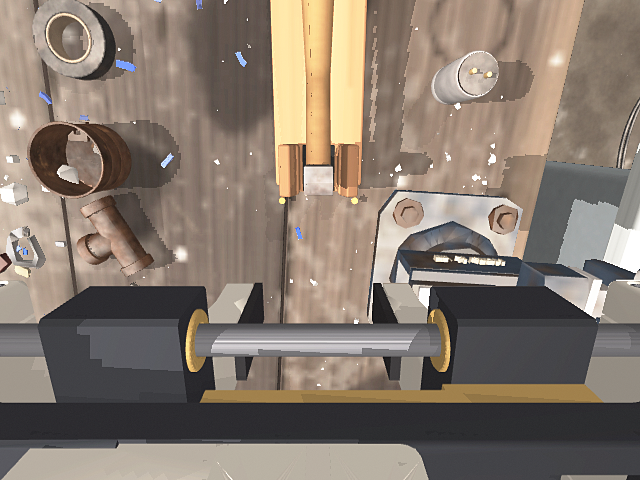

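The hammer lies as before: head top at (318,180), within about 1 mm of its first place. I checked the dowel's height numerically by averaging depth frames, without viewing more pictures.

```bash
python3 - <<'E'
from plant import r,vision
from h import *
W=[];F=[]
for i in range(30):
    c=vision.capture("scene"); W.append(cloud(c)[275:310,215:265]);F.append(c["frame"][275:310,215:265])
w=np.nanmean(W,0); z=w[...,2]*1000
print(z[6:16,12:26].round(1))
h=cv2.cvtColor(F[0],cv2.COLOR_BGR2HSV); m=(h[...,1]>120)&(h[...,2]>120)&(h[...,0]>15)&(h[...,0]<32); print("brass others z",z[m].mean(),m.sum())
V=F[0].max(2); print(V[6:14,12:26]); d=(V[6:14,12:24]<85); print("dowel z",z[6:14,12:24][d].mean(),d.sum(),"xy",w[6:14,12:24][d].mean(0)); print("flange",np.median(z[14:18,12:20]))
print("time",r.get_state()["time_s"])
E
```

```text
[[15.5 13.4 44.7 44.5 44.5 44.4 44.5 44.6 44.2 63.8 63.4 63.8 63.8 63.8]
 [44.7 44.6 44.4 44.9 44.9 44.3 63.8 63.8 63.7 63.8 63.6 64.1 64.3 63.4]
 [44.1 44.6 44.6 44.5 63.4 64.1 63.6 63.4 63.7 63.4 63.8 63.6 63.9 63.9]
 [44.4 44.6 44.8 63.3 64.  63.8 64.  64.3 64.3 64.1 63.7 64.1 63.7 63.2]
 [44.5 63.3 63.7 63.8 63.9 64.2 64.3 64.2 64.2 64.1 63.8 64.2 64.  73.7]
 [64.  63.5 63.4 63.9 63.8 64.  64.1 64.4 63.6 64.1 64.4 63.8 73.2 73.9]
 [63.7 64.2 63.9 64.1 63.6 64.2 63.8 63.4 63.9 63.3 63.8 63.6 73.4 75.2]
 [63.9 63.9 64.5 63.4 63.7 64.  63.6 63.8 63.7 63.5 63.  72.2 73.2 73.7]
 [63.6 63.6 64.2 64.4 63.6 63.4 64.4 64.  63.9 64.3 63.7 70.6 73.1 73.4]
 [63.9 63.9 64.1 63.8 64.4 63.7 63.6 63.6 64.1 63.5 64.4 67.7 72.  73.2]]
brass others z 64.68347833331079 37
[[ 66  76  87  90 106 112 113 115 117 121 124 137 158 167]
 [ 82  84  84  87  98 114 119 119 121 123 123 128 140 158]
 [ 84  86  90  97 106 113 110 101 105 115 122 125 126 130]
 [ 86  91 102 108  99  78  64  60  63  81 111 122 124 124]
 [ 91 103 110 106  83  59  53  52  58  78 108 123 125 130]
 [106 111 113 108  96  84  79  75  86 104 120 123 126 137]
 [113 114 113 114 116 120 118 113 120 123 123 123 127 139]
 [127 125 119 119 124 125 125 124 124 123 119 117 123 128]]
dowel z 55.22770802920623 20 xy [0.60092578 0.28085584 0.05522771]
flange 63.81916192523306
time 33.3
```

```bash
python3 -c "
from plant import r
print(r.close_job())"
```

```text
the job is handed in; nothing more can be done
None
```

I handed the job in at about 33 s, with no verdict returned: the dowel reads within about 0.3 mm of flush, the table sits in its detent, the driver is up, and the hammer is back within about 1 mm of where it lay. I viewed 12 pictures, over the limit of 10.

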